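# Set a spring to its test load on the bench spring tester

## Task

The spring on the bench tester has gone soft. Press its round platen straight down with the closed fingers until its top is level with the tops of the two gauge posts, hold it there for about a second and read the force, then let it up and push the wedge in by its tab as far as the spring needs to give 18 N at that height. Press it to the post tops again and hold it for about a second to prove the 18 N (readjust if needed), then let go with the wedge left as set; press gently and steadily, never with more than 24 N and never well past the post tops, and leave the spare spring and the other things alone.

Things in the scene. Friction and masses are not known exactly. Their poses are not given: they have to be found in the camera images.
- tester: The spring tester, fixed to the bench: a grey base plate 245 x 116 x 12 mm. Origin on the bench top under the spring's axis (not the plate's centre: the plate reaches 185 mm to -x and 60 mm to +x of it); z up, its x is the direction in which the wedge is pushed in (away from the tab).
- post_left_top (a point): Centre of the top face of one gauge post (steel, 12 mm diameter), 47 mm to the tester's +y of the spring axis, 88 mm above the bench. The post tops are the marked height.
- post_right_top (a point): Centre of the top face of the other gauge post, 47 mm to the tester's -y of the spring axis, at the same height.
- platen: The platen: flat steel disc, 56 mm diameter, 10 mm thick, on top of an upright coil spring between the two posts, 13 mm clear of each. It only moves straight up and down, and let go it stands 12 to 24 mm above the post tops. Only the pressing force on this disc counts. Its origin lies 100 mm under the centre of its top face.
- platen_top (a point): Centre of the platen's flat top face, where to press; level means within 1.5 mm of the post tops. The spring pushes back with a preload of 0.5 to 6 N at once, then 0.8 N more per mm. How strong it is at the marked height is not known and differs each time (10 to 16 N as found): it must be felt.
- wedge (a joint): How far the wedge is pushed in, in m, 0 to 0.046 (found at 0 to 0.005). Every 4 mm raises the spring's seat by 1 mm, so the force at the marked height grows 0.2 N per mm of wedge. It slides stiffly (about 9 to 12 N), either way, and stays where it is left.
- wedge_tab (a point): Point to grasp on the wedge's upright tab, 19 mm below its top: a dark steel bar 16 x 16 mm with its top 87 mm above the bench, standing 138 mm to the tester's -x of the spring axis when the wedge is at 0 and moving with it; sides parallel to the tester's x and y; free all round for 20 mm and down to 30 mm above the bench.
- spare_mid (a point): Centre of the spare spring, a coil 41 mm diameter and 46 mm long lying loose on the bench beside the tester; leave it alone.
- tape_mid (a point): Centre of a loose roll of masking tape, 99 mm diameter, 24 mm high; leave it alone.
- offcut_mid (a point): Centre of a loose hardwood offcut, 50 x 75 x 30 mm; leave it alone.
- clamp_mid (a point): Centre of a loose black spring clamp lying flat, 85 x 162 x 27 mm; leave it alone.

How it is judged:
By the outcome, as a careful person would: the job done as asked, in the order asked, and still so for the second after the job is handed in, with the robot touching nothing.
It also fails if it takes over 67 s, if anything falls off the work surface, if the arm or the gripper's body presses on something with over 40 N, if the wrist force passes 120 N, or if a joint passes its speed limit or range.

## Robot

A 7-joint arm with a two-finger parallel gripper is mounted at the origin on a cart in front of the work surface, level with it; the furniture and walls round the work are solid. World frame = base frame: x ahead of the robot, y to its left, z up, the work surface at z = 0. Lengths are in m, angles in rad, forces in N, time in s.
With the tool pointing down it reaches from about 0.425 to 0.875 m from the base axis. Payload 4.7 kg.
Tool frame: the origin (TCP) lies at the very end of the fingers, on their centre line; the grasp point (between the pads) lies 19 mm behind it; x points along the fingers, z is the direction in which the jaws open and shut, and the axes are right-handed (so a half turn about x gives the same grasp; the last joint's range is limited). The gripper opens to 87 mm and grips with 3 to 60 N. Pads are 19 mm wide; open, the fingers measure 117 mm over their backs; the gripper's body (75 mm by 190 mm) begins 51 mm behind the grasp point.
Start: joints at [-1.185, 0.321, -0.07, 1.45, 0.023, 1.371, -0.057], TCP at [0.236, 0.606, 0.223] pointing down, gripper open.
Joint ranges: [-2.86, 2.86], [-0.3, 2.09], [-1.38, 1.24], [0.06, 2.45], [-1.56, 4.7], [0.09, 2.05], [-2.69, 2.69]. Speed limits (rad/s): [2.57, 2.57, 3.14, 3.14, 3.14, 3.14, 3.14].

## Interface

Orientations are given as a rotation vector (axis times angle).
In Python, from bench import * gives the robot as it stands.
- The arm moves only by the shell command python3 -m handwheel 'ROWS' [OPENING] [FORCE]. ROWS is JSON, a list of rows, each an object with "xyz": the shift along the world's x, y, z in cm, a list of three; "angular": the turn, a rotation vector about the world's x, y, z in degrees, a list of three. A call has 1 to 5 rows; each row shifts and turns the pose as measured when the row begins; what a row does not reach is not made up. A row lasts 1/12 s, in which the tool goes at most 41.7 mm and 7.16 degrees, less where a joint would pass 70% of its speed; a pose out of reach is approached as far as the arm can. A call with a gripper value outside its range is refused whole. OPENING is the finger opening in cm, from 0 to 8.7, set as the call begins (- or left out, the last holds). The fingers move at their own pace and stop on an object; FORCE is the grip in N (left out, the last holds). Time passes only in rows, so rows that do not move let the fingers close. It gives the time, the measured TCP pose, the force and the opening at its end, in the units of the state.
- get_state(): the state, without advancing time (a new reading comes with each control period).
- get_image(name): name is "side" or "top"; returns a dict with "pixels" (480x640x3 uint8, blue, green, red), "K" (3x3 intrinsics, pixels), "cam_to_world" (4x4, takes a point from camera to world coordinates). Camera axes: x right, y down, z forward; pixel columns grow to the right and rows downward; lengths in m; the calibration is good to about 2 mm. A picture is of the moment at which its call begins. There is no depth.
- close_job(): hands the job in, once; it reports no verdict.
The state is a dict: "time": time; "joint_positions": joint angles; "qd": joint speeds; "joint_torque": joint torques, N m; "position": TCP position; "tool_rot": TCP orientation; "ft_force": force on the tool from outside, world axes, zero at the start; "torque": the same for the moment, N m; "grip_width": opening from 0.0 (shut) to 1.0 (fully open).
Only numpy, scipy, OpenCV 4.12 (cv2) and the standard library are available. Lean on these libraries where they do the work, as an engineer would, in place of code of your own. Each camera call takes 0.05 s, during which the arm holds its last target.

## Working session

There is one attempt and no reset: what is moved stays moved. The work goes in short steps, Python scripts to look and compute and a shell command to move; the robot and the scene stay as the last step left them, time stands still between calls to the robot, and variables do not carry over. Pictures are saved under pics/ and viewed, and the job is handed in when it is done.

```bash
ls; mkdir -p pics; python3 - <<'E'
from bench import *
import cv2
s=get_state()
for k in s: print(k,s[k])
for n in("top","side"):
    d=get_image(n); cv2.imwrite(f"pics/{n}0.png",d["pixels"]); print(n,d["K"],d["cam_to_world"])
E
```

```text
pics
time 0.0
joint_positions [-1.18488644  0.32180754 -0.07009592  1.45167219  0.02263223  1.37076394
 -0.05692093]
qd [ 0.00064503  0.00010859 -0.00144058 -0.00033198 -0.0005456  -0.00047881
 -0.00289424]
joint_torque [ 3.61251623e-04 -4.91281879e+01 -4.03968450e-01 -3.12522125e+01
 -6.41973736e-02  4.37920564e-02  1.61889789e-04]
position [0.23600048 0.60506322 0.22147304]
tool_rot [-0.93227027  1.36395724  0.93036834]
ft_force [-1.13322819 -0.10340554 -0.81174567]
torque [0.04513786 0.02163156 0.00894744]
grip_width 0.9981575002201075
top [[457.53739531   0.         314.80398995]
 [  0.         457.53739531 233.23297778]
 [  0.           0.           1.        ]] [[ 0.0077703  -0.99182582  0.12736233  0.39444312]
 [-0.99996729 -0.00742112  0.00321594  0.3593861 ]
 [-0.00224448 -0.12738315 -0.99185104  0.91516252]
 [ 0.          0.          0.          1.        ]]
side [[528.07240766   0.         315.2329276 ]
 [  0.         528.07240766 246.36652988]
 [  0.           0.           1.        ]] [[ 0.98368063 -0.10195893  0.14824571  0.36729999]
 [-0.17986443 -0.578335    0.79572446 -0.37878353]
 [ 0.00460447 -0.80940287 -0.58723572  0.63000612]
 [ 0.          0.          0.          1.        ]]
```

View pics/top0.png

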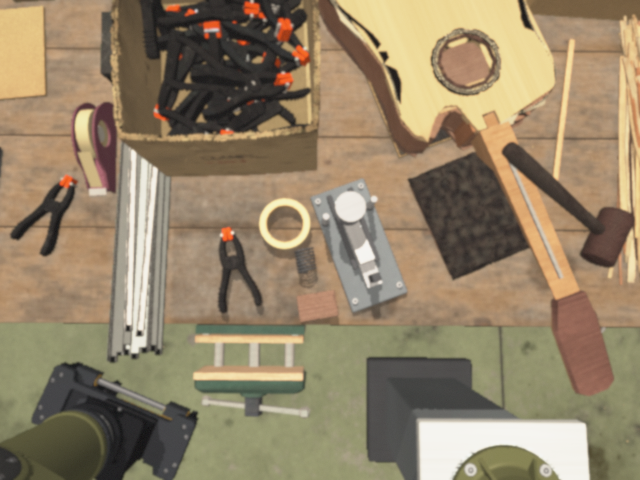

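View pics/side0.png

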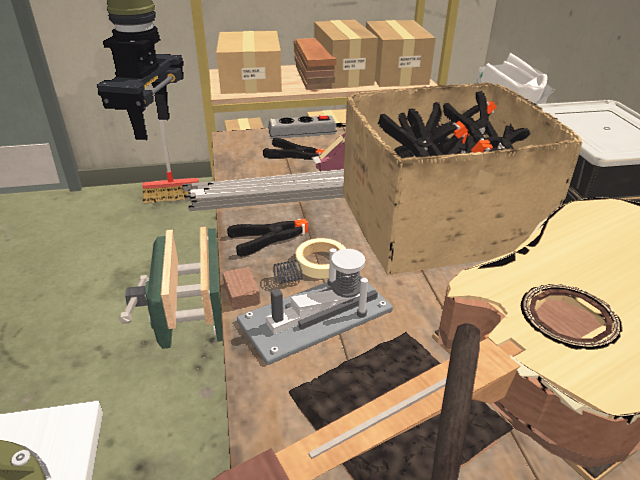

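The tester lies mid-table: platen at top (350,206) and side (348,262), posts beside it, and the tab near top (372,275) and side (277,305). I'll enlarge these.

```bash
python3 - <<'E'
import cv2
a=cv2.imread("pics/top0.png")[170:320,295:415]; cv2.imwrite("pics/top0c.png",cv2.resize(a,None,fx=4,fy=4,interpolation=cv2.INTER_CUBIC))
a=cv2.imread("pics/side0.png")[235:365,230:400]; cv2.imwrite("pics/side0c.png",cv2.resize(a,None,fx=4,fy=4,interpolation=cv2.INTER_CUBIC))
E
```

```text
(no output)
```

View pics/top0c.png

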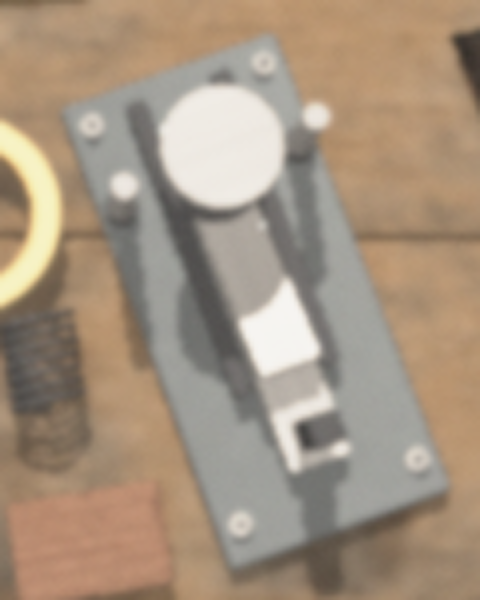

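View pics/side0c.png

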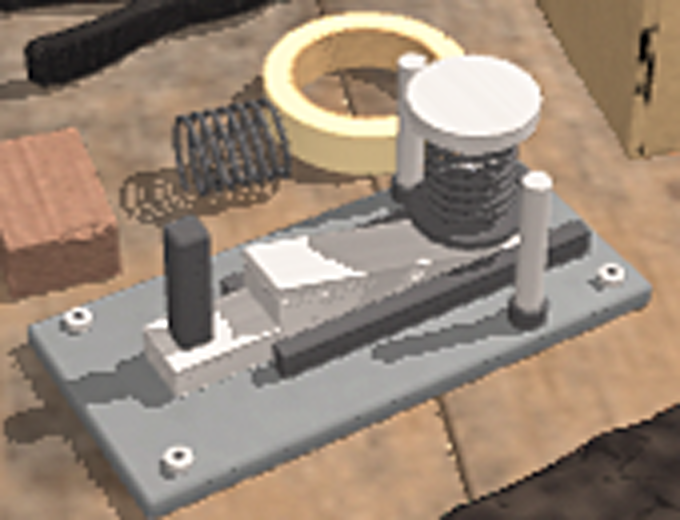

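```bash
cat > h.py <<'E'
from bench import *
import numpy as np, cv2
from scipy.optimize import least_squares
def proj(d,P):
    T=np.linalg.inv(np.array(d["cam_to_world"])); p=T[:3,:3]@np.asarray(P).T+T[:3,3:4]
    q=np.array(d["K"])@p; return (q[:2]/q[2]).T
E
python3 - <<'E'
from h import *
ct=lambda u,v:((u+.5)/4-.5+295,(v+.5)/4-.5+170)
cs=lambda u,v:((u+.5)/4-.5+230,(v+.5)/4-.5+235)
dt=get_image("top"); ds=get_image("side")
# name: local
obsT=np.array([ct(123,186),ct(317,117),ct(223,147),ct(324,428),ct(62,110),ct(272,35),ct(450,492),ct(232,575)])
obsS=np.array([cs(412,62),cs(537,181),cs(474,97),cs(186,227),cs(30,328),cs(155,515),cs(650,292)])
def pts(p):
    x,y,a,h,w=p[:5]; c,s=np.cos(a),np.sin(a)
    L=dict(pl=(0,.047,.088),pr=(0,-.047,.088),pt=(0,0,.088+h),tab=(-.138+w,0,.087),c1=(.06,.058,.012),c2=(.06,-.058,.012),c3=(-.185,-.058,.012),c4=(-.185,.058,.012))
    return {k:(x+c*v[0]-s*v[1],y+s*v[0]+c*v[1],v[2]) for k,v in L.items()}
def res(p,full=False):
    P=pts(p)
    rT=proj(dt,[P[k] for k in("pl","pr","pt","tab","c1","c2","c3","c4")])-obsT
    rS=proj(ds,[P[k] for k in("pl","pr","pt","tab","c4","c3","c2")])-obsS
    if full: return rT,rS
    return np.r_[rT.ravel(),rS.ravel()]
r=least_squares(res,[.5,.28,.3,.018,.003],loss="soft_l1")
print(r.x,np.degrees(r.x[2])); a,b=res(r.x,True); print(a.round(1));print(b.round(1))
for k,v in pts(r.x).items(): print(k,np.round(v,4))
s=get_state(); print(s["time"])
from scipy.spatial.transform import Rotation as R
print(R.from_rotvec(s["tool_rot"]).as_matrix().round(3))
E
```

```text
[0.54843104 0.29759357 0.36079983 0.01034471 0.00368871] 20.672307499307212
[[ 0.8  0.3]
 [ 0.1  0.1]
 [ 0.2  0.3]
 [ 0.9  0. ]
 [-0.4 -0.3]
 [ 1.  -1. ]
 [ 1.4 -0.6]
 [ 0.5 -0.6]]
[[-0.2 -0.7]
 [-0.1 -0.7]
 [-0.3 -0.1]
 [ 0.1 -0.3]
 [-1.8 -1.1]
 [-2.  -2.8]
 [ 1.2 -2.3]]
pl [0.5318 0.3416 0.088 ]
pr [0.565  0.2536 0.088 ]
pt [0.5484 0.2976 0.0983]
tab [0.4228 0.2502 0.087 ]
c1 [0.5841 0.373  0.012 ]
c2 [0.625  0.2645 0.012 ]
c3 [0.3958 0.178  0.012 ]
c4 [0.3549 0.2866 0.012 ]
0.2
[[-0.    -0.932  0.363]
 [-0.001  0.363  0.932]
 [-1.    -0.    -0.001]]
```

```bash
python3 - <<'E'
from h import *
d=get_image("top");
C=np.array(d["cam_to_world"])
for uv in [(318,172),(115,145),(317,138),(318,168),(116,138)]:
    r=C[:3,:3]@np.linalg.inv(d["K"])@np.array([*uv,1]); 
    for z in(0,.15,.2): print(uv,z,(C[:3,3]+r*(z-C[2,3])/r[2]).round(3))
s=get_state();print(s["time"],s["position"],s["ft_force"])
E
python3 -m handwheel '[{"xyz":[2.5,-2.5,0],"angular":[0,0,7]},{"xyz":[2.5,-2.5,0],"angular":[0,0,7]},{"xyz":[2.5,-2.5,0],"angular":[0,0,7]},{"xyz":[2.5,-2.5,0],"angular":[0,0,7]},{"xyz":[2.5,-2.5,0],"angular":[0,0,7]}]' 0
```

```text
(318, 172) 0 [0.639 0.357 0.   ]
(318, 172) 0.15 [0.599 0.357 0.15 ]
(318, 172) 0.2 [0.585 0.357 0.2  ]
(115, 145) 0 [0.693 0.777 0.   ]
(115, 145) 0.15 [0.644 0.709 0.15 ]
(115, 145) 0.2 [0.628 0.686 0.2  ]
(317, 138) 0 [0.711 0.359 0.   ]
(317, 138) 0.15 [0.659 0.359 0.15 ]
(317, 138) 0.2 [0.642 0.359 0.2  ]
(318, 168) 0 [0.647 0.357 0.   ]
(318, 168) 0.15 [0.606 0.357 0.15 ]
(318, 168) 0.2 [0.592 0.357 0.2  ]
(116, 138) 0 [0.708 0.776 0.   ]
(116, 138) 0.15 [0.657 0.708 0.15 ]
(116, 138) 0.2 [0.639 0.685 0.2  ]
0.25 [0.23605921 0.60537064 0.22210492] [ 0.87704144  0.11255626 -0.62153453]
time: 0.67
position: [0.3521, 0.4834, 0.2201]
tool_rot: [-1.393, 1.083, 1.401]
ft_force: [-0.3, 1.1, 0.4]
grip_width: 0.704
```

```bash
python3 -m handwheel '[{"xyz":[3,-2.8,0],"angular":[0,0,3]},{"xyz":[3,-2.8,0],"angular":[0,0,2]},{"xyz":[3,-2.8,-1],"angular":[0,0,2]},{"xyz":[3,-2.8,-1],"angular":[0,0,2]},{"xyz":[3,-2.8,-1],"angular":[0,0,0]}]'
cat >> h.py <<'E'
from scipy.spatial.transform import Rotation as R
O=np.array([0.5484,0.2976]); YAW=20.67
def rep(target=None):
    s=get_state(); M=R.from_rotvec(s["tool_rot"]).as_matrix()
    print("t",round(s["time"],2),"p",np.round(s["position"],4),"f",np.round(s["ft_force"],2),"grip",round(s["grip_width"],3))
    print("jaw ang",np.degrees(np.arctan2(M[1,2],M[0,2])).round(2),"x axis",M[:,0].round(3))
    if target is not None: print("go cm",((np.array(target)-s["position"])*100).round(2))
    return s
E
python3 -c "
from h import *
rep([.5484,.2976,.15])"
```

```text
time: 1.08
position: [0.5022, 0.3427, 0.1939]
tool_rot: [-1.516, 0.972, 1.523]
ft_force: [0.3, 0.1, -0.2]
grip_width: 0.328
t 1.08 p [0.5022 0.3427 0.1939] f [ 0.27  0.1  -0.21] grip 0.328
jaw ang 114.73 x axis [-0.003  0.003 -1.   ]
go cm [ 4.62 -4.51 -4.39]
```

```bash
python3 -m handwheel '[{"xyz":[2.2,-2.2,-1],"angular":[0,0,-2]},{"xyz":[2.2,-2.2,-1],"angular":[0,0,-1.5]},{"xyz":[0.2,-0.2,-1.5],"angular":[0,0,0]},{"xyz":[0,0,0],"angular":[0,0,0]},{"xyz":[0,0,0],"angular":[0,0,0]}]' 0 20
python3 -c "
from h import *
rep([.5484,.2976,.15])"
```

```text
time: 1.5
position: [0.5582, 0.2799, 0.1556]
tool_rot: [-1.464, 1.028, 1.46]
ft_force: [-0.1, -0.0, -0.3]
grip_width: 0.02
t 1.5 p [0.5582 0.2799 0.1556] f [-0.09 -0.   -0.27] grip 0.02
jaw ang 109.98 x axis [-0.    -0.004 -1.   ]
go cm [-0.98  1.77 -0.56]
```

```bash
python3 -m handwheel '[{"xyz":[-0.8,1.4,-0.3],"angular":[0,0,0.4]},{"xyz":[0,0,0],"angular":[0,0,0]},{"xyz":[0,0,0],"angular":[0,0,0]}]' 
python3 - <<'E'
from h import *
s=rep([.5484,.2976,.15])
F=[]
for i in range(8):
    d=get_image(["top","side"][i%2]); F.append(get_state()["ft_force"])
    if i<2:
        n=["top","side"][i]; a=d["pixels"]; a=a[170:320,275:435] if i==0 else a[175:325,250:410]
        cv2.imwrite(f"pics/{n}1.png",cv2.resize(a,None,fx=4,fy=4,interpolation=cv2.INTER_CUBIC))
F=np.array(F);print(F.mean(0),F.std(0)); rep([.5484,.2976,.15])
E
```

```text
time: 1.75
position: [0.5479, 0.2983, 0.154]
tool_rot: [-1.471, 1.019, 1.469]
ft_force: [0.4, -1.1, 0.2]
grip_width: 0.008
t 1.75 p [0.5479 0.2983 0.154 ] f [ 0.42 -1.07  0.17] grip 0.008
jaw ang 110.64 x axis [-0.    -0.002 -1.   ]
go cm [ 0.05 -0.07 -0.4 ]
[-0.23284079  0.27856082 -0.18749596] [0.58687665 0.34154725 0.35160817]
t 2.15 p [0.5488 0.2963 0.1534] f [-0.17  0.83 -0.39] grip 0.006
jaw ang 110.45 x axis [-0.    -0.003 -1.   ]
go cm [-0.04  0.13 -0.34]
```

View pics/side1.png

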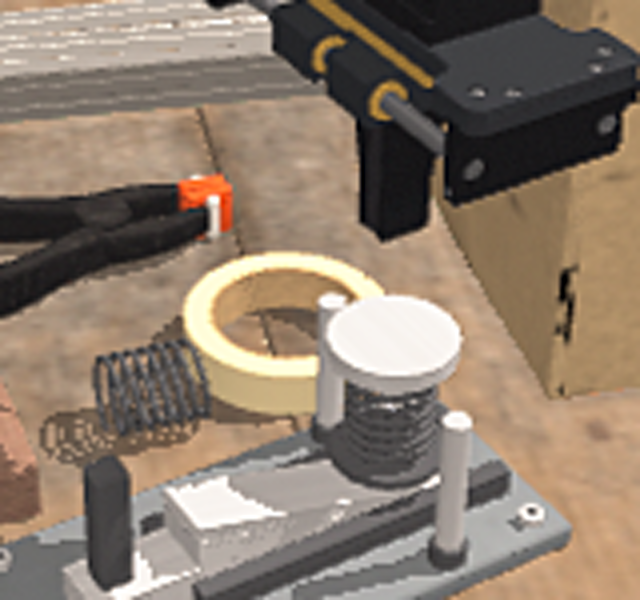

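View pics/top1.png

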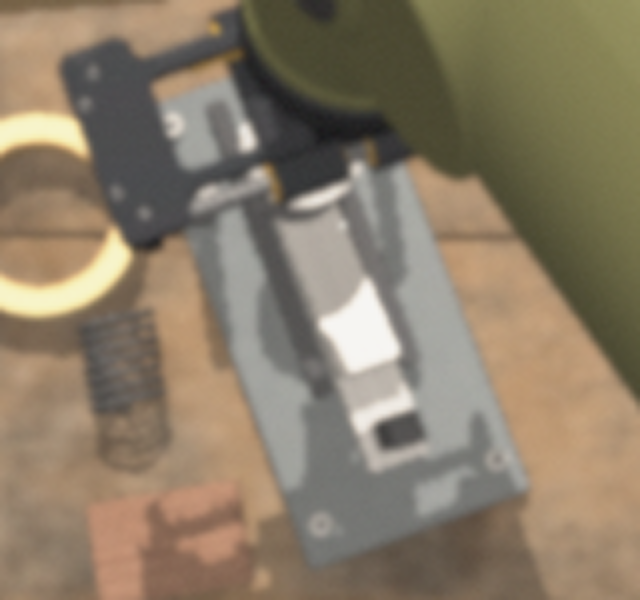

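The side view shows the closed fingertips at (395,235), above the platen centre at (395,335), and nothing is touching. Next I descend.

```bash
python3 -m handwheel '[{"xyz":[0,0.05,-1.5],"angular":[0,0,0]},{"xyz":[0,0,-1.2],"angular":[0,0,0]},{"xyz":[0,0,0],"angular":[0,0,0]}]' 
python3 - <<'E'
from h import *
F=[];P=[]
for i in range(6):
    get_image("side"); s=get_state(); F.append(s["ft_force"]);P.append(s["position"])
print(np.mean(F,0),np.mean(P,0),np.std(P,0))
E
```

```text
time: 2.4
position: [0.5499, 0.2965, 0.1265]
tool_rot: [-1.469, 1.02, 1.464]
ft_force: [-0.8, -0.2, -0.2]
grip_width: 0.004
[ 0.15326755 -0.21673852 -0.05421369] [0.55101293 0.29721995 0.12885449] [0.00042578 0.00035534 0.00079758]
```

```bash
for i in 1; do python3 -m handwheel '[{"xyz":[-0.2,0,-0.4],"angular":[0,0,0]},{"xyz":[0,0,-0.4],"angular":[0,0,0]}]' ; python3 -m handwheel '[{"xyz":[0,0,-0.4],"angular":[0,0,0]}]';python3 -m handwheel '[{"xyz":[0,0,-0.4],"angular":[0,0,0]}]'; done
python3 - <<'E'
from h import *
F=[];P=[]
for i in range(5):
    get_image("side"); s=get_state(); F.append(s["ft_force"]);P.append(s["position"])
print(np.round(F,2)[:,2],np.array(P)[:,2].round(4),np.mean(P,0))
E
```

```text
time: 2.87
position: [0.5503, 0.2982, 0.1231]
tool_rot: [-1.47, 1.012, 1.46]
ft_force: [0.7, 0.2, -0.2]
grip_width: 0.005
time: 2.95
position: [0.5505, 0.2983, 0.1191]
tool_rot: [-1.47, 1.011, 1.459]
ft_force: [0.8, 0.3, -0.2]
grip_width: 0.0
time: 3.03
position: [0.5504, 0.2984, 0.1147]
tool_rot: [-1.47, 1.011, 1.459]
ft_force: [-0.7, 0.4, 0.2]
grip_width: 0.005
[-0.67 -0.46 -0.55 -0.13 -0.12] [0.1136 0.1139 0.1144 0.1147 0.115 ] [0.55009769 0.2981283  0.11433801]
```

```bash
python3 -m handwheel '[{"xyz":[-0.15,-0.05,-0.4],"angular":[0,0,0]}]'; python3 -m handwheel '[{"xyz":[0,0,-0.3],"angular":[0,0,0]}]';python3 -m handwheel '[{"xyz":[0,0,-0.3],"angular":[0,0,0]}]'
cat >> h.py <<'E'
def hold(n,cam="side"):
    F=[];P=[]
    for i in range(n):
        d=get_image(cam); s=get_state(); F.append(s["ft_force"]);P.append(s["position"])
    F=np.array(F);P=np.array(P)
    print("Fz",F[:,2].round(1),"z",(P[:,2]*1000).round(1)); print("meanF",F.mean(0).round(2),"meanP",P.mean(0).round(4),"t",round(s["time"],2))
    return d
E
python3 -c "
from h import *
hold(5)"
```

```text
time: 3.37
position: [0.5498, 0.2982, 0.1119]
tool_rot: [-1.47, 1.009, 1.458]
ft_force: [-0.2, -0.3, 0.8]
grip_width: 0.007
time: 3.45
position: [0.5496, 0.2981, 0.1086]
tool_rot: [-1.47, 1.01, 1.458]
ft_force: [-0.1, 0.6, -0.4]
grip_width: 0.008
time: 3.53
position: [0.5497, 0.2982, 0.1055]
tool_rot: [-1.47, 1.009, 1.458]
ft_force: [0.6, 0.5, -0.6]
grip_width: 0.005
Fz [ 0.   0.5 -0.2 -0.2  1.3] z [104.7 104.8 105.2 105.5 105.6]
meanF [-0.11 -0.29  0.27] meanP [0.5493 0.298  0.1051] t 3.78
```

```bash
for i in 1; do python3 -m handwheel '[{"xyz":[0,0,-0.25],"angular":[0,0,0]}]'|grep -E "pos|for"; python3 -m handwheel '[{"xyz":[0,0,-0.2],"angular":[0,0,0]}]'|grep -E "pos|for"; python3 -m handwheel '[{"xyz":[0,0,-0.2],"angular":[0,0,0]}]'|grep -E "pos|for"; done
python3 - <<'E'
from h import *
d=hold(5); cv2.imwrite("pics/side2.png",cv2.resize(d["pixels"][225:325,290:410],None,fx=6,fy=6,interpolation=cv2.INTER_CUBIC))
E
```

```text
position: [0.5501, 0.2984, 0.1037]
ft_force: [0.8, 0.4, 0.1]
position: [0.5502, 0.2984, 0.1017]
ft_force: [0.2, -0.4, 0.2]
position: [0.5503, 0.2986, 0.1001]
ft_force: [-2.2, -1.0, 5.5]
Fz [5.4 5.2 5.3 4.3 5.6] z [ 99.9 100.2 100.4 100.4 100.4]
meanF [-1.19 -0.66  5.15] meanP [0.5503 0.2985 0.1003] t 4.28
```

View pics/side2.png

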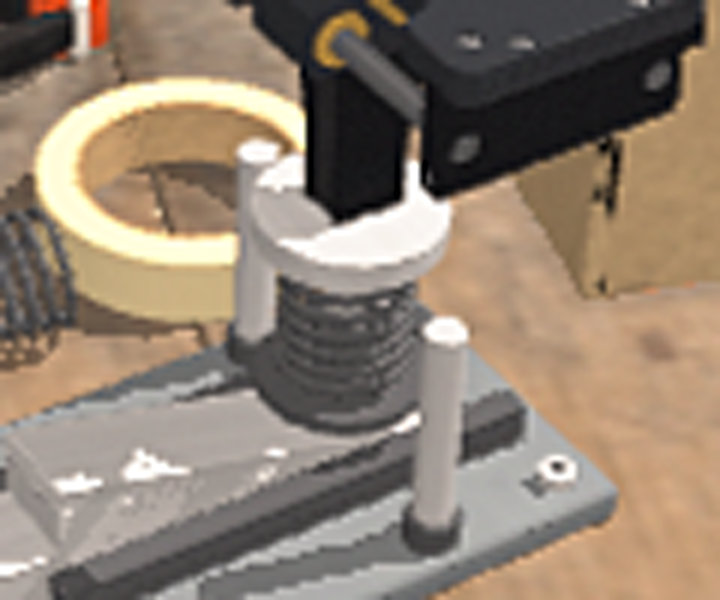

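Contact is at about z = 0.100 with the fingers central on the disc. I'll press on slowly to 0.088.

```bash
g(){ grep -E "pos|for"; }; python3 -m handwheel '[{"xyz":[0,0,-0.2],"angular":[0,0,0]}]'|g; python3 -m handwheel '[{"xyz":[0,0,-0.2],"angular":[0,0,0]}]'|g; python3 -m handwheel '[{"xyz":[0,0,-0.2],"angular":[0,0,0]}]'|g;  python3 -m handwheel '[{"xyz":[0,0,-0.2],"angular":[0,0,0]}]'|g
python3 -c "
from h import *
hold(4)"
```

```text
position: [0.5504, 0.2986, 0.0994]
ft_force: [-2.2, -1.1, 6.9]
position: [0.5504, 0.2986, 0.0982]
ft_force: [-1.7, -0.6, 6.4]
position: [0.5505, 0.2986, 0.0972]
ft_force: [-2.8, -1.3, 8.1]
position: [0.5505, 0.2986, 0.0963]
ft_force: [-2.7, -1.7, 8.1]
Fz [8.1 8.5 7.5 7.8] z [96.1 96.2 96.3 96.4]
meanF [-2.89 -1.96  7.95] meanP [0.5505 0.2986 0.0963] t 4.82
```

```bash
g(){ grep -E "pos|for"; }; python3 -c "
from h import *
rep()"; python3 -m handwheel '[{"xyz":[-0.1,-0.05,-0.25],"angular":[0,0,0]}]'|g; python3 -m handwheel '[{"xyz":[-0.1,-0.05,-0.25],"angular":[0,0,0]}]'|g; python3 -m handwheel '[{"xyz":[-0.05,0,-0.25],"angular":[0,0,0]}]'|g;  
python3 -c "
from h import *
hold(3);rep()"
```

```text
t 4.82 p [0.5505 0.2986 0.0964] f [-2.46 -2.    7.76] grip 0.007
jaw ang 110.37 x axis [ 0.013  0.006 -1.   ]
position: [0.5502, 0.2985, 0.0956]
ft_force: [-0.1, -0.6, 9.4]
position: [0.5503, 0.2985, 0.0949]
ft_force: [-1.4, -1.2, 9.4]
position: [0.5505, 0.2987, 0.0943]
ft_force: [-3.4, -2.9, 10.1]
Fz [9.5 9.5 9. ] z [94.1 94.2 94.2]
meanF [-1.78 -1.95  9.31] meanP [0.5504 0.2986 0.0942] t 5.22
t 5.22 p [0.5504 0.2986 0.0942] f [-1.7  -2.09  8.95] grip 0.006
jaw ang 110.36 x axis [ 0.019  0.009 -1.   ]
```

```bash
g(){ grep -E "pos|for"; }; python3 -m handwheel '[{"xyz":[-0.05,-0.05,-0.3],"angular":[-0.4,0.8,0]}]'|g; python3 -m handwheel '[{"xyz":[-0.05,-0.05,-0.3],"angular":[-0.4,0.8,0]}]'|g; 
python3 -c "
from h import *
hold(3);rep()"
```

```text
position: [0.5505, 0.2985, 0.0936]
ft_force: [-3.3, -0.7, 11.2]
position: [0.5505, 0.2986, 0.0928]
ft_force: [-3.7, -0.7, 11.2]
Fz [11.2 10.4 11.3] z [92.5 92.5 92.6]
meanF [-3.06 -1.32 11.  ] meanP [0.5505 0.2986 0.0925] t 5.53
t 5.53 p [0.5505 0.2986 0.0926] f [-2.63 -1.43 11.34] grip 0.005
jaw ang 110.36 x axis [-0.006 -0.002 -1.   ]
```

```bash
g(){ grep -E "pos|for"; }; python3 -m handwheel '[{"xyz":[-0.15,-0.05,-0.3],"angular":[0,0.2,0]}]'|g; python3 -m handwheel '[{"xyz":[-0.15,-0.05,-0.3],"angular":[-0.1,0.3,0]}]'|g; python3 -m handwheel '[{"xyz":[-0.15,-0.05,-0.3],"angular":[-0.1,0.3,0]}]'|g; 
python3 -c "
from h import *
hold(3);rep()"
```

```text
position: [0.5503, 0.2986, 0.092]
ft_force: [-1.4, -2.6, 11.1]
position: [0.5504, 0.2986, 0.0917]
ft_force: [-1.5, -1.8, 11.6]
position: [0.5504, 0.2986, 0.0914]
ft_force: [-1.5, -2.4, 12.6]
Fz [12.5 12.  12.1] z [91.3 91.4 91.4]
meanF [-2.18 -1.31 12.21] meanP [0.5504 0.2986 0.0914] t 5.93
t 5.93 p [0.5504 0.2986 0.0914] f [-2.63 -1.12 12.11] grip 0.007
jaw ang 110.34 x axis [-0.01  -0.001 -1.   ]
```

```bash
g(){ grep -E "pos|for"; }; python3 -m handwheel '[{"xyz":[-0.1,-0.05,-0.4],"angular":[0,-0.2,0]}]'|g; python3 -m handwheel '[{"xyz":[-0.1,-0.05,-0.4],"angular":[0,0,0]}]'|g; 
python3 -c "
from h import *
hold(3);rep()"
```

```text
position: [0.5505, 0.2986, 0.0902]
ft_force: [-3.6, -1.7, 12.4]
position: [0.5505, 0.2986, 0.089]
ft_force: [-3.4, -2.4, 13.4]
Fz [13.8 14.  13.7] z [88.8 89.  89.1]
meanF [-3.53 -2.3  13.84] meanP [0.5505 0.2986 0.089 ] t 6.25
t 6.25 p [0.5505 0.2986 0.0891] f [-3.61 -2.44 13.7 ] grip 0.007
jaw ang 110.32 x axis [-0.002  0.003 -1.   ]
```

```bash
g(){ grep -E "pos|for"; }; python3 -m handwheel '[{"xyz":[-0.1,-0.05,-0.37],"angular":[0,0,0]}]'|g;  
python3 - <<'E'
from h import *
d=hold(4);rep();cv2.imwrite("pics/side3.png",cv2.resize(d["pixels"][225:325,290:410],None,fx=6,fy=6,interpolation=cv2.INTER_CUBIC))
E
```

```text
position: [0.5505, 0.2986, 0.0884]
ft_force: [-3.9, -2.1, 14.9]
Fz [14.6 15.2 14.6 13.5] z [88.3 88.3 88.4 88.4]
meanF [-3.49 -2.01 14.46] meanP [0.5505 0.2986 0.0884] t 6.53
t 6.53 p [0.5505 0.2986 0.0884] f [-3.42 -1.75 13.53] grip 0.003
jaw ang 110.32 x axis [ 0.001  0.004 -1.   ]
```

View pics/side3.png

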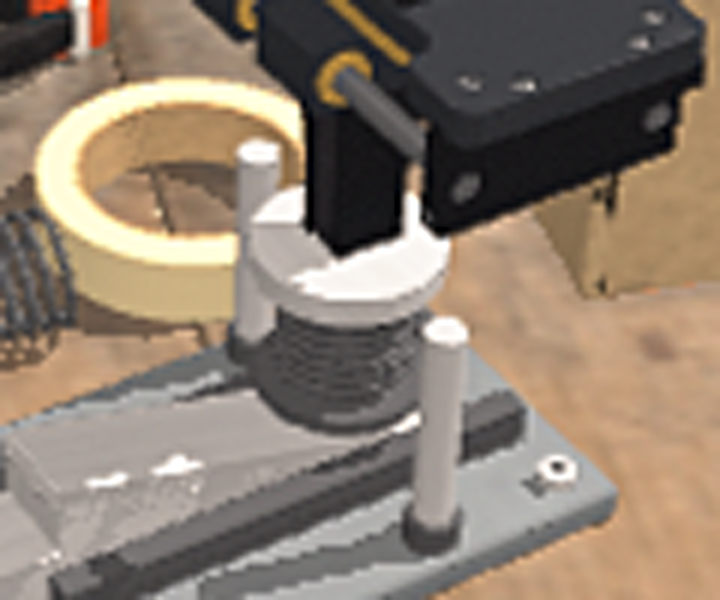

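```bash
cat > ov.py <<'E'
from h import *
def overlay(d,name,zs=(.088,)):
    """draw post-top and platen circles; shift by the mean post mismatch done by eye"""
    a=cv2.resize(d["pixels"][225:325,290:410],None,fx=6,fy=6,interpolation=cv2.INTER_CUBIC)
    c,s=np.cos(np.radians(YAW)),np.sin(np.radians(YAW)); t=np.linspace(0,2*np.pi,73)
    def circ(lx,ly,z,r): 
        X=lx+r*np.cos(t);Y=ly+r*np.sin(t)
        return np.c_[O[0]+c*X-s*Y,O[1]+s*X+c*Y,np.full_like(t,z)]
    L=[(0,.047,.088,.006),(0,-.047,.088,.006)]+[(0,0,z,.028) for z in zs]
    for i,l in enumerate(L):
        q=(proj(d,circ(*l))-[290,225]+.5)*6-.5
        cv2.polylines(a,[np.round(q*8).astype(int).reshape(-1,1,2)],True,[(0,0,255),(0,255,0)][i>=2],1,cv2.LINE_AA,3)
    cv2.imwrite(name,a)
E
python3 - <<'E'
from ov import *
d=hold(12); np.save("d3.npy",d["pixels"]); overlay(d,"pics/ov3.png"); rep()
E
```

```text
Fz [14.  13.9 15.  14.6 14.3 13.9 13.9 14.  14.9 13.9 14.9 14.5] z [88.4 88.4 88.4 88.4 88.4 88.4 88.4 88.4 88.4 88.4 88.4 88.4]
meanF [-3.48 -1.99 14.31] meanP [0.5505 0.2986 0.0884] t 7.13
t 7.13 p [0.5505 0.2986 0.0884] f [-4.7  -2.14 14.49] grip 0.003
jaw ang 110.32 x axis [ 0.001  0.004 -1.   ]
```

View pics/ov3.png

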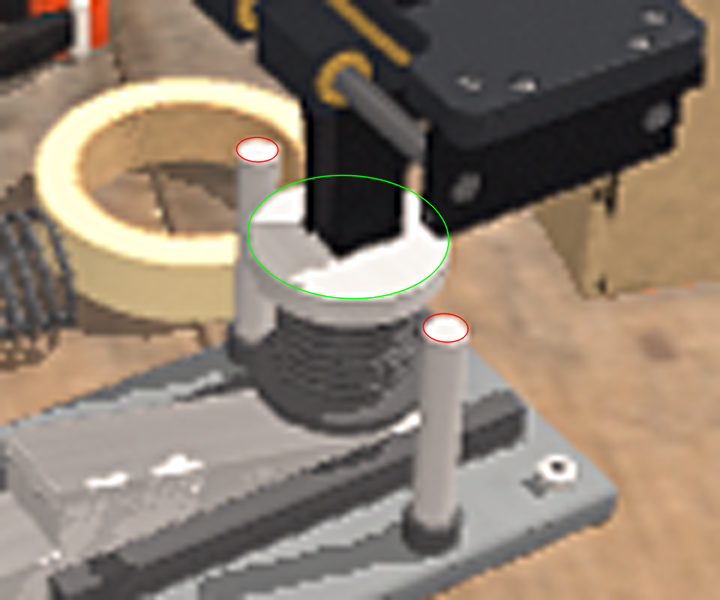

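The red rings sit on both post tops and the green ring (z = 88 mm) sits on the platen rim, so it is level. The force reads about 14.4 N. I'll hold a little longer, then let it up.

```bash
python3 -c "
from h import *
hold(8)"; python3 -m handwheel '[{"xyz":[0,0,0.3],"angular":[0,0,0]},{"xyz":[0,0,0.4],"angular":[0,0,0]},{"xyz":[0,0,0.5],"angular":[0,0,0]},{"xyz":[0,0,0.6],"angular":[0,0,0]},{"xyz":[0,0,1.2],"angular":[0,0,0]}]'; python3 -m handwheel '[{"xyz":[0,0,1],"angular":[0,0,0]},{"xyz":[0,0,1],"angular":[0,0,0]},{"xyz":[0,0,0],"angular":[0,0,0]}]'
python3 -c "
from h import *
hold(8)
c,s=np.cos(np.radians(YAW)),np.sin(np.radians(YAW))
t=[O[0]-.1343*c,O[1]-.1343*s,.14]; print(t); rep(t)"
```

```text
Fz [15.1 15.5 14.  13.6 14.3 13.4 15.1 14. ] z [88.4 88.4 88.4 88.4 88.4 88.4 88.4 88.4]
meanF [-3.86 -1.97 14.39] meanP [0.5505 0.2986 0.0884] t 7.53
time: 7.95
position: [0.5495, 0.298, 0.1213]
tool_rot: [-1.462, 1.018, 1.468]
ft_force: [-0.1, 0.5, -0.7]
grip_width: 0.002
time: 8.2
position: [0.5508, 0.2987, 0.1456]
tool_rot: [-1.463, 1.014, 1.465]
ft_force: [-0.2, 0.9, 0.1]
grip_width: 0.004
Fz [ 0.2  0.1 -0.1 -0.1  0.1  0.6  0.5 -0.4] z [144.6 143.5 142.7 142.2 142.  141.9 141.9 142.1]
meanF [0.2  0.15 0.11] meanP [0.5494 0.2979 0.1426] t 8.6
[np.float64(0.42274502777270806), np.float64(0.2501941147687494), 0.14]
t 8.6 p [0.5491 0.2978 0.1421] f [-0.    1.28 -0.36] grip 0.005
jaw ang 110.31 x axis [-0.003  0.002 -1.   ]
go cm [-12.64  -4.76  -0.21]
```

```bash
python3 -m handwheel '[{"xyz":[-2.5,-0.95,0.3],"angular":[0,0,0.2]},{"xyz":[-2.5,-0.95,0],"angular":[0,0,0.2]},{"xyz":[-2.5,-0.95,0],"angular":[0,0,0]},{"xyz":[-2,-0.8,0],"angular":[0,0,0]},{"xyz":[0,0,0],"angular":[0,0,0]}]' 3.0 10
python3 -c "
from h import *
hold(4); rep([.4227,.2502,.11])"
```

```text
time: 9.02
position: [0.4503, 0.259, 0.1413]
tool_rot: [-1.467, 1.021, 1.475]
ft_force: [-0.2, 0.1, 0.4]
grip_width: 0.286
Fz [-0.8  0.7  0.1  0.5] z [141.7 142.  142.2 142.2]
meanF [-0.12 -0.02  0.11] meanP [0.4537 0.2603 0.142 ] t 9.22
t 9.22 p [0.4549 0.2607 0.1422] f [ 0.09 -0.25  0.45] grip 0.336
jaw ang 110.62 x axis [-0.002  0.001 -1.   ]
go cm [-3.22 -1.05 -3.22]
```

```bash
python3 -m handwheel '[{"xyz":[-1.5,-0.5,-0.5],"angular":[0,0,0]},{"xyz":[-1.2,-0.4,-1],"angular":[0,0,0]},{"xyz":[-0.2,0,-0.8],"angular":[0,0,0]},{"xyz":[0,0,0],"angular":[0,0,0]}]' 
python3 - <<'E'
from h import *
d=hold(5); rep([.4227,.2502,.10]); a=d["pixels"][215:335,200:360]; cv2.imwrite("pics/side4.png",cv2.resize(a,None,fx=5,fy=5,interpolation=cv2.INTER_CUBIC))
d=get_image("top"); a=d["pixels"][220:310,320:430]; cv2.imwrite("pics/top4.png",cv2.resize(a,None,fx=5,fy=5,interpolation=cv2.INTER_CUBIC))
E
```

```text
time: 9.55
position: [0.4301, 0.2531, 0.119]
tool_rot: [-1.467, 1.015, 1.467]
ft_force: [-1.0, 0.3, -0.0]
grip_width: 0.343
Fz [ 0.3  0.6 -0.1  0.8  0.5] z [119.6 120.2 120.6 120.8 120.9]
meanF [-0.02 -0.02  0.41] meanP [0.4312 0.2535 0.1204] t 9.8
t 9.8 p [0.4313 0.2536 0.1209] f [ 0.22 -0.64  0.5 ] grip 0.344
jaw ang 110.48 x axis [ 0.004  0.004 -1.   ]
go cm [-0.86 -0.34 -2.09]
```

View pics/side4.png

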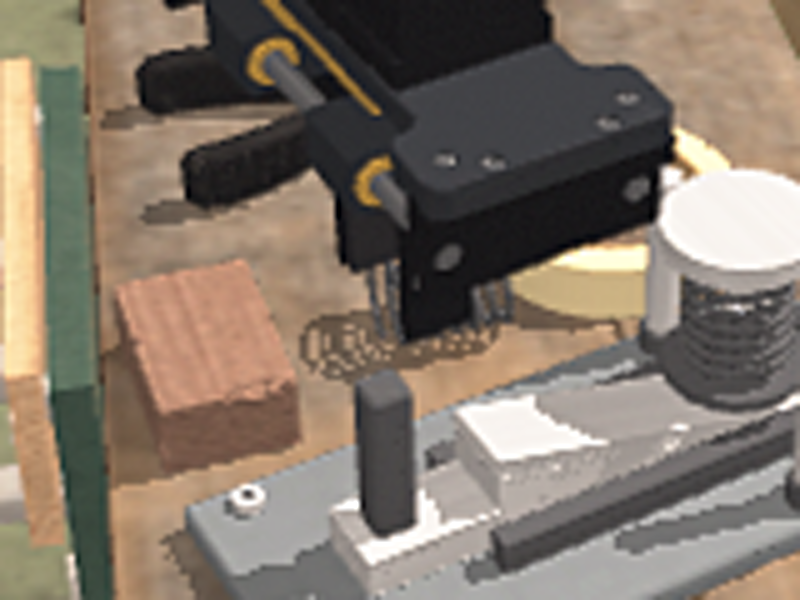

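View pics/top4.png

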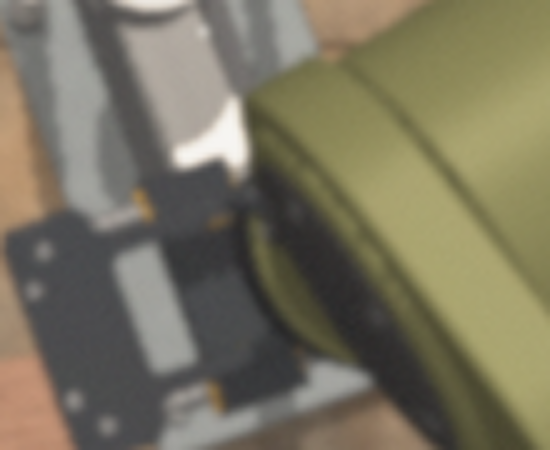

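```bash
python3 -m handwheel '[{"xyz":[-0.85,-0.35,-1],"angular":[0,0,0]},{"xyz":[0,0,-0.5],"angular":[0,0,0]},{"xyz":[0,0,0],"angular":[-0.2,0.2,0.1]}]' 
python3 - <<'E'
from h import *
d=hold(5); rep([.4227,.2502,.10]); a=d["pixels"][215:335,200:360]; cv2.imwrite("pics/side5.png",cv2.resize(a,None,fx=5,fy=5,interpolation=cv2.INTER_CUBIC))
E
```

```text
time: 10.1
position: [0.4246, 0.2508, 0.1068]
tool_rot: [-1.469, 1.013, 1.466]
ft_force: [0.7, 0.5, -0.1]
grip_width: 0.345
Fz [0.4 0.3 0.1 0.2 0.8] z [107.1 107.4 107.6 107.6 107.6]
meanF [0.25 0.3  0.37] meanP [0.4249 0.2512 0.1075] t 10.35
t 10.35 p [0.425  0.2513 0.1076] f [-0.37 -0.59  0.78] grip 0.343
jaw ang 110.56 x axis [ 0.005  0.003 -1.   ]
go cm [-0.23 -0.11 -0.76]
```

View pics/side5.png

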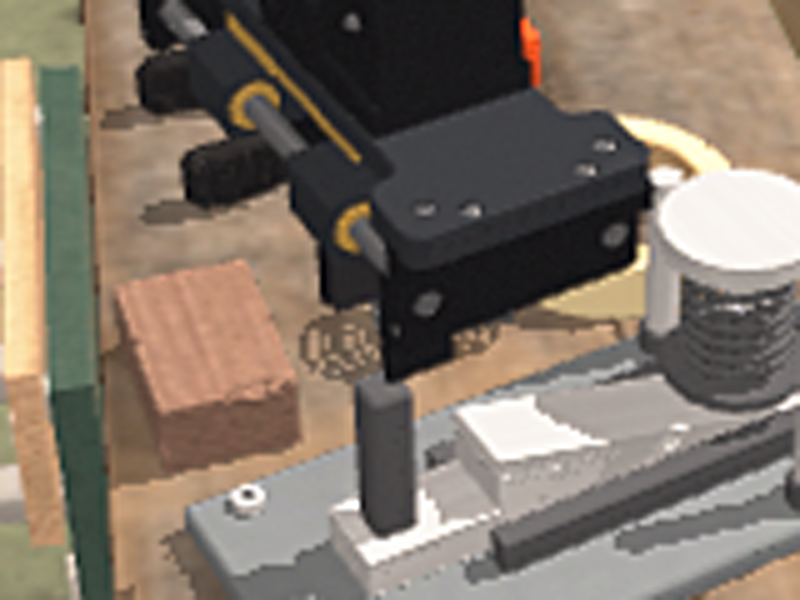

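```bash
python3 -m handwheel '[{"xyz":[-0.25,-0.1,-0.4],"angular":[-0.2,0.3,0.1]},{"xyz":[0,0,-0.4],"angular":[0,0,0]},{"xyz":[0,0,0],"angular":[0,0,0]}]' 
python3 -c "
from h import *
hold(3); rep([.4227,.2502,.050])"
python3 -m handwheel '[{"xyz":[0,0,-0.6],"angular":[0,0,0]},{"xyz":[0,0,-0.6],"angular":[0,0,0]}]' 
python3 -c "
from h import *
hold(3); rep([.4227,.2502,.050])"
```

```text
time: 10.6
position: [0.4231, 0.2506, 0.0997]
tool_rot: [-1.47, 1.016, 1.469]
ft_force: [-0.1, -0.4, -0.4]
grip_width: 0.344
Fz [ 0.  -0.6  0.1] z [100.  100.2 100.4]
meanF [-0.03  0.06 -0.15] meanP [0.4233 0.2507 0.1002] t 10.75
t 10.75 p [0.4234 0.2508 0.1004] f [0.26 0.57 0.07] grip 0.342
jaw ang 110.66 x axis [ 0.001  0.001 -1.   ]
go cm [-0.07 -0.06 -5.04]
time: 10.92
position: [0.4244, 0.2515, 0.089]
tool_rot: [-1.47, 1.012, 1.467]
ft_force: [-0.3, 0.7, -0.1]
grip_width: 0.346
Fz [-0.6 -0.4  0.4] z [87.8 88.1 88.5]
meanF [ 0.31 -0.18 -0.22] meanP [0.4237 0.251  0.0881] t 11.07
t 11.07 p [0.4238 0.251  0.0885] f [0.27 0.25 0.39] grip 0.342
jaw ang 110.66 x axis [ 0.002  0.001 -1.   ]
go cm [-0.11 -0.08 -3.85]
```

```bash
python3 -m handwheel '[{"xyz":[-0.1,-0.05,-0.7],"angular":[0,0,0]},{"xyz":[0,0,-0.7],"angular":[0,0,0]}]' 
python3 -c "
from h import *
hold(2); rep([.4227,.2502,.050])"
python3 -m handwheel '[{"xyz":[-0.05,-0.05,-0.9],"angular":[0,0,0]},{"xyz":[0,0,-0.9],"angular":[0,0,0]},{"xyz":[0,0,-0.5],"angular":[0,0,0]},{"xyz":[0,0,0],"angular":[0,0,0]}]' 
python3 - <<'E'
from h import *
d=hold(4); rep([.4227,.2502,.050]); a=d["pixels"][215:335,200:360]; cv2.imwrite("pics/side6.png",cv2.resize(a,None,fx=5,fy=5,interpolation=cv2.INTER_CUBIC))
E
```

```text
time: 11.23
position: [0.4237, 0.2512, 0.075]
tool_rot: [-1.47, 1.012, 1.467]
ft_force: [0.1, -0.5, -0.6]
grip_width: 0.343
Fz [-1.2 -0.3] z [73.6 74. ]
meanF [-0.13  0.47 -0.74] meanP [0.423  0.2507 0.0738] t 11.33
t 11.33 p [0.4229 0.2506 0.074 ] f [-0.12  0.53 -0.31] grip 0.343
jaw ang 110.66 x axis [ 0.002  0.001 -1.   ]
go cm [-0.02 -0.04 -2.4 ]
time: 11.67
position: [0.4223, 0.25, 0.0484]
tool_rot: [-1.47, 1.014, 1.468]
ft_force: [0.5, -0.1, -0.2]
grip_width: 0.346
Fz [-0.9  1.4  0.4 -1. ] z [48.7 49.3 49.8 50.1]
meanF [ 0.21  0.14 -0.05] meanP [0.4229 0.2504 0.0495] t 11.87
t 11.87 p [0.4233 0.2507 0.0501] f [ 1.05  1.1  -0.98] grip 0.346
jaw ang 110.66 x axis [ 0.004  0.003 -1.   ]
go cm [-0.06 -0.05 -0.01]
```

View pics/side6.png

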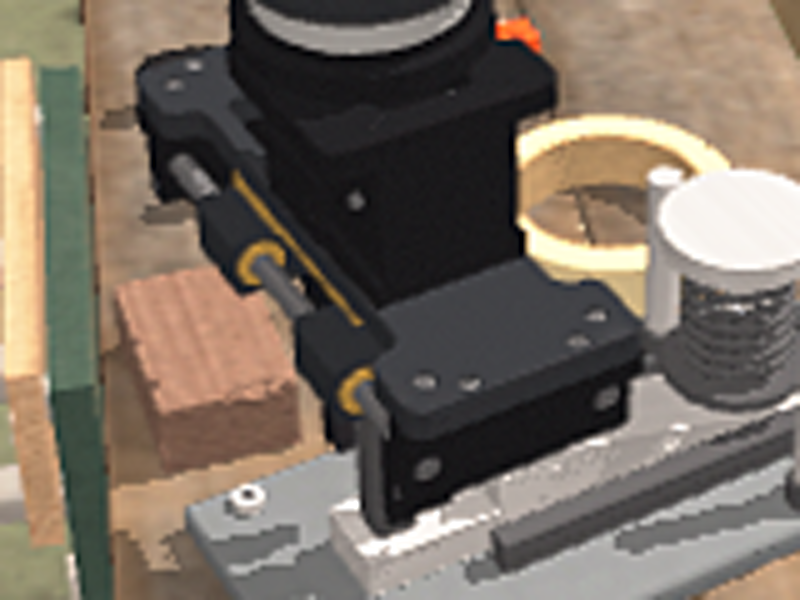

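The fingers straddle the tab at (385,500) with no contact force. Now I'll close on it.

```bash
python3 -m handwheel '[{"xyz":[0,0,0],"angular":[0,0,0]},{"xyz":[0,0,0],"angular":[0,0,0]},{"xyz":[0,0,0],"angular":[0,0,0]}]' 0 45
python3 -c "
from h import *
hold(6); rep([.4227,.2502,.050])"
```

```text
time: 12.12
position: [0.4242, 0.2513, 0.0512]
tool_rot: [-1.47, 1.009, 1.466]
ft_force: [0.3, 0.4, 1.0]
grip_width: 0.199
Fz [1.1 2.4 1.5 1.9 1.5 2.6] z [51.2 51.2 51.2 51.2 51.2 51.2]
meanF [ 0.33 -1.29  1.83] meanP [0.4243 0.251  0.0512] t 12.42
t 12.42 p [0.4243 0.251  0.0512] f [-0.12 -1.36  2.57] grip 0.18
jaw ang 110.64 x axis [ 0.006  0.004 -1.   ]
go cm [-0.16 -0.08 -0.12]
```

```bash
cat >> h.py <<'E'
def prog(p0=(.4243,.2510)):
    s=get_state(); d=np.array(s["position"][:2])-p0; c,q=np.cos(np.radians(YAW)),np.sin(np.radians(YAW))
    print("wedge travel mm",((d@[c,q])*1000).round(2),"side",((d@[-q,c])*1000).round(2),"z",round(s["position"][2]*1000,1),"F",np.round(s["ft_force"],1),"w",round(s["grip_width"],3))
E
python3 -m handwheel '[{"xyz":[0.4,0.15,0],"angular":[0,0,0]},{"xyz":[0.5,0.19,0],"angular":[0,0,0]},{"xyz":[0.5,0.19,0],"angular":[0,0,0]}]'
python3 -c "
from h import *
hold(3);rep(); prog()"
```

```text
time: 12.67
position: [0.4293, 0.2529, 0.0511]
tool_rot: [-1.465, 1.029, 1.48]
ft_force: [-10.0, -4.5, 11.5]
grip_width: 0.183
Fz [11.   9.6 10. ] z [51.1 51.1 51.1]
meanF [-8.07 -4.45 10.19] meanP [0.43   0.2531 0.0511] t 12.82
t 12.82 p [0.43   0.2531 0.0511] f [-8.48 -4.51 10.  ] grip 0.178
jaw ang 110.66 x axis [-0.012 -0.005 -1.   ]
wedge travel mm 6.05 side -0.02 z 51.1 F [-8.5 -4.5 10. ] w 0.178
```

```bash
python3 -m handwheel '[{"xyz":[0.5,0.19,0.1],"angular":[0.2,-0.6,0]},{"xyz":[0.5,0.19,0.1],"angular":[0.2,-0.4,0]},{"xyz":[0.5,0.19,0.1],"angular":[0,0,0]}]'
python3 -c "
from h import *
hold(3);rep(); prog()"
```

```text
time: 13.07
position: [0.4324, 0.254, 0.0511]
tool_rot: [-1.465, 1.037, 1.485]
ft_force: [-8.8, -5.2, 5.8]
grip_width: 0.182
Fz [6.9 6.9 5.7] z [51.1 51.1 51.1]
meanF [-9.14 -4.42  6.5 ] meanP [0.433  0.2542 0.0511] t 13.22
t 13.22 p [0.433  0.2542 0.0511] f [-9.14 -4.39  5.66] grip 0.175
jaw ang 110.69 x axis [-0.019 -0.009 -1.   ]
wedge travel mm 9.24 side -0.08 z 51.1 F [-9.1 -4.4  5.7] w 0.175
```

```bash
python3 -m handwheel '[{"xyz":[0.55,0.21,0.1],"angular":[0.4,-1,0]},{"xyz":[0.55,0.21,0.1],"angular":[0.4,-1,0]},{"xyz":[0.55,0.21,0.1],"angular":[0.4,-1,0]},{"xyz":[0.55,0.21,0.1],"angular":[0.4,-1,0]}]'
python3 -c "
from h import *
hold(3);rep(); prog()"
```

```text
time: 13.55
position: [0.4376, 0.2559, 0.0511]
tool_rot: [-1.477, 1.007, 1.458]
ft_force: [-9.3, -3.9, 9.0]
grip_width: 0.18
Fz [7.2 8.7 7.9] z [51.1 51.1 51.1]
meanF [-9.08 -4.26  7.95] meanP [0.4377 0.256  0.0511] t 13.7
t 13.7 p [0.4377 0.2559 0.0511] f [-8.84 -4.96  7.93] grip 0.179
jaw ang 110.68 x axis [ 0.014  0.002 -1.   ]
wedge travel mm 14.26 side -0.09 z 51.1 F [-8.8 -5.   7.9] w 0.179
```

```bash
python3 -m handwheel '[{"xyz":[0.45,0.17,0.1],"angular":[-0.1,0.3,0]},{"xyz":[0.4,0.15,0.1],"angular":[0,0.2,0]}]'
python3 -c "
from h import *
hold(3);rep(); prog()"
```

```text
time: 13.87
position: [0.4375, 0.2559, 0.0511]
tool_rot: [-1.469, 1.031, 1.479]
ft_force: [-7.8, -3.3, 4.0]
grip_width: 0.182
Fz [6.6 6.  6. ] z [51.1 51.1 51.1]
meanF [-8.83 -4.32  6.2 ] meanP [0.4378 0.256  0.0511] t 14.02
t 14.02 p [0.4379 0.2561 0.0511] f [-8.41 -4.32  6.  ] grip 0.182
jaw ang 110.7 x axis [-0.012 -0.008 -1.   ]
wedge travel mm 14.48 side -0.06 z 51.1 F [-8.4 -4.3  6. ] w 0.182
```

```bash
python3 -m handwheel '[{"xyz":[0.5,0.19,0.1],"angular":[0.3,-0.6,0]},{"xyz":[0.45,0.17,0.1],"angular":[0.3,-0.6,0]}]'
python3 -c "
from h import *
hold(3);rep(); prog()"
```

```text
time: 14.18
position: [0.4393, 0.2566, 0.0511]
tool_rot: [-1.469, 1.025, 1.476]
ft_force: [-9.3, -4.1, 7.3]
grip_width: 0.179
Fz [6.  7.4 6.4] z [51.1 51.1 51.1]
meanF [-8.96 -4.2   6.6 ] meanP [0.4393 0.2566 0.0511] t 14.33
t 14.33 p [0.4393 0.2566 0.0511] f [-8.21 -4.23  6.37] grip 0.181
jaw ang 110.71 x axis [-0.008 -0.005 -1.   ]
wedge travel mm 16.02 side -0.1 z 51.1 F [-8.2 -4.2  6.4] w 0.181
```

```bash
python3 -m handwheel '[{"xyz":[0.32,0.12,0.1],"angular":[0.1,-0.3,0]}]'
python3 -c "
from h import *
hold(3);rep(); prog()"
python3 -m handwheel '[{"xyz":[-0.0,-0.0,0],"angular":[0,0,0]},{"xyz":[0,0,0],"angular":[0,0,0]},{"xyz":[0,0,0],"angular":[0,0,0]}]' 3.0 10
python3 -c "
from h import *
hold(4);rep(); prog()"
```

```text
time: 14.42
position: [0.4393, 0.2565, 0.0511]
tool_rot: [-1.47, 1.027, 1.476]
ft_force: [-4.7, -2.7, 2.5]
grip_width: 0.176
Fz [4.2 4.1 4.5] z [51.1 51.1 51.1]
meanF [-7.06 -3.58  4.28] meanP [0.4393 0.2565 0.0511] t 14.57
t 14.57 p [0.4393 0.2565 0.0511] f [-6.88 -3.35  4.51] grip 0.18
jaw ang 110.72 x axis [-0.009 -0.007 -1.   ]
wedge travel mm 15.95 side -0.1 z 51.1 F [-6.9 -3.4  4.5] w 0.18
time: 14.82
position: [0.4381, 0.2568, 0.0503]
tool_rot: [-1.469, 1.028, 1.478]
ft_force: [0.4, -0.3, 0.1]
grip_width: 0.304
Fz [ 0.1 -0.2  1.  -0.2] z [50.3 50.4 50.4 50.5]
meanF [ 0.31 -0.22  0.16] meanP [0.4382 0.2568 0.0504] t 15.02
t 15.02 p [0.4383 0.2567 0.0505] f [ 0.62 -0.34 -0.16] grip 0.343
jaw ang 110.75 x axis [-0.011 -0.007 -1.   ]
wedge travel mm 15.09 side 0.41 z 50.5 F [ 0.6 -0.3 -0.2] w 0.343
```

Released. Straight up, then back to the platen.

```bash
python3 -m handwheel '[{"xyz":[0,0,0.8],"angular":[0,0,0]},{"xyz":[0,0,1.2],"angular":[0,0,0]},{"xyz":[0,0,1.5],"angular":[0.2,-0.3,0]},{"xyz":[0,0,1.8],"angular":[0.2,-0.3,0]},{"xyz":[0,0,1.8],"angular":[0,0,0]}]' |grep -E "pos|for"
python3 -m handwheel '[{"xyz":[0,0,1],"angular":[0,0,0]},{"xyz":[1,0.4,0],"angular":[0,0,0]},{"xyz":[2,0.75,0],"angular":[0,0,0]},{"xyz":[2,0.75,0],"angular":[0,0,0]},{"xyz":[2,0.75,0],"angular":[0,0,0]}]' 0 20 |grep -E "pos|for"
python3 -c "
from h import *
rep([.5484,.2976,.13])"
```

```text
position: [0.4359, 0.255, 0.1218]
ft_force: [-0.6, -0.2, -0.5]
position: [0.5081, 0.2838, 0.1411]
ft_force: [-0.5, -0.4, 0.9]
t 15.85 p [0.5081 0.2838 0.1411] f [-0.51 -0.43  0.86] grip 0.06
jaw ang 110.84 x axis [ 0.002  0.003 -1.   ]
go cm [ 4.03  1.38 -1.11]
```

```bash
python3 -m handwheel '[{"xyz":[2,0.7,0],"angular":[0,0,0]},{"xyz":[1,0.3,0],"angular":[0,0,0]},{"xyz":[0,0,0],"angular":[0,0,0]},{"xyz":[0,0,0],"angular":[0,0,0]}]' |grep -E "pos|for"
python3 - <<'E'
from h import *
d=hold(6);s=rep([.5484,.2976,.115]); a=d["pixels"][225:325,250:410]; cv2.imwrite("pics/side7.png",cv2.resize(a,None,fx=5,fy=5,interpolation=cv2.INTER_CUBIC))
E
```

```text
position: [0.5433, 0.2953, 0.1418]
ft_force: [-0.5, 0.0, -0.2]
Fz [ 0.1 -0.6 -0.4  0.1  0.7  0.7] z [141.8 141.8 142.  142.1 142.2 142.2]
meanF [0.2  0.3  0.09] meanP [0.5426 0.2952 0.142 ] t 16.48
t 16.48 p [0.5426 0.2953 0.1422] f [-0.31 -0.24  0.66] grip 0.008
jaw ang 110.81 x axis [ 0.005  0.004 -1.   ]
go cm [ 0.58  0.23 -2.72]
```

View pics/side7.png

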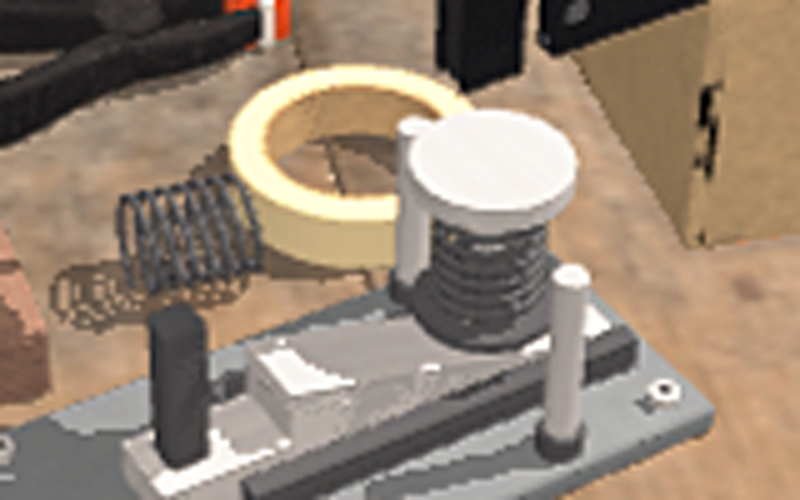

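```bash
python3 -m handwheel '[{"xyz":[0.6,0.2,-0.7],"angular":[-0.2,0.3,0]},{"xyz":[0,0,-0.7],"angular":[0,0,0]},{"xyz":[0,0,-0.7],"angular":[0,0,0]},{"xyz":[0,0,0],"angular":[0,0,0]}]' |grep -E "pos|for"
python3 -c "
from h import *
hold(5);rep([.5484,.2976,.109])"
```

```text
position: [0.5484, 0.2976, 0.1198]
ft_force: [-0.3, -0.3, -0.7]
Fz [ 0.1  0.4 -0.3 -0.4  1. ] z [120.3 121.1 121.7 122.1 122.3]
meanF [-0.1   0.36  0.14] meanP [0.5491 0.2979 0.1215] t 17.07
t 17.07 p [0.5495 0.2982 0.1223] f [-0.12  0.23  1.  ] grip 0.006
jaw ang 110.84 x axis [ 0.003  0.003 -1.   ]
go cm [-0.11 -0.06 -1.33]
```

```bash
g(){ grep -E "pos|for"; }; python3 -m handwheel '[{"xyz":[-0.15,-0.05,-0.4],"angular":[-0.1,0.2,0]},{"xyz":[0,0,-0.4],"angular":[0,0,0]},{"xyz":[0,0,-0.3],"angular":[0,0,0]}]' |g
python3 -m handwheel '[{"xyz":[0,0,-0.25],"angular":[0,0,0]}]' |g
python3 -m handwheel '[{"xyz":[0,0,-0.2],"angular":[0,0,0]}]' |g
python3 -m handwheel '[{"xyz":[0,0,-0.2],"angular":[0,0,0]}]' |g
python3 -c "
from h import *
rep([.5484,.2976,.109])"
```

```text
position: [0.5488, 0.2982, 0.1122]
ft_force: [-0.5, 0.4, -0.3]
position: [0.5487, 0.2981, 0.1093]
ft_force: [-0.0, -1.6, 0.2]
position: [0.5486, 0.2981, 0.1069]
ft_force: [0.6, -0.6, 0.1]
position: [0.5486, 0.298, 0.1047]
ft_force: [0.6, -1.0, 4.9]
t 17.57 p [0.5486 0.298  0.1047] f [ 0.61 -1.01  4.91] grip 0.009
jaw ang 110.84 x axis [ 0.002  0.003 -1.   ]
go cm [-0.02 -0.04  0.43]
```

```bash
g(){ grep -E "pos|for"; }; python3 -m handwheel '[{"xyz":[0,0,-0.25],"angular":[0,0,0]},{"xyz":[0,0,-0.25],"angular":[-0.1,0.1,0]}]' |g
python3 -m handwheel '[{"xyz":[-0.05,0,-0.3],"angular":[-0.1,0.2,0]},{"xyz":[-0.05,0,-0.3],"angular":[-0.1,0.2,0]}]' |g
python3 -m handwheel '[{"xyz":[-0.05,0,-0.3],"angular":[-0.1,0.3,0]},{"xyz":[-0.05,0,-0.3],"angular":[-0.1,0.3,0]}]' |g
python3 -c "
from h import *
rep([.5484,.2976,.088])"
```

```text
position: [0.5487, 0.2981, 0.1012]
ft_force: [-2.7, -1.8, 7.5]
position: [0.5487, 0.2982, 0.0983]
ft_force: [-2.9, -2.3, 10.3]
position: [0.5488, 0.2982, 0.0964]
ft_force: [-3.7, -2.7, 11.5]
t 18.07 p [0.5488 0.2982 0.0964] f [-3.66 -2.66 11.47] grip 0.004
jaw ang 110.8 x axis [-0.013 -0.004 -1.   ]
go cm [-0.04 -0.06 -0.84]
```

```bash
g(){ grep -E "pos|for"; }; python3 -m handwheel '[{"xyz":[-0.1,-0.05,-0.38],"angular":[0.2,-0.5,0]},{"xyz":[-0.1,-0.05,-0.4],"angular":[0,0,0]}]' |g
python3 -m handwheel '[{"xyz":[-0.1,-0.05,-0.4],"angular":[0,0.1,0]},{"xyz":[-0.1,-0.05,-0.42],"angular":[0,0.1,0]}]' |g
python3 -c "
from h import *
rep([.5484,.2976,.088])"
```

```text
position: [0.5487, 0.2981, 0.0937]
ft_force: [-3.2, -2.5, 13.6]
position: [0.5488, 0.2982, 0.0918]
ft_force: [-4.6, -2.5, 15.7]
t 18.4 p [0.5488 0.2982 0.0918] f [-4.64 -2.45 15.66] grip 0.004
jaw ang 110.78 x axis [ 0.002  0.006 -1.   ]
go cm [-0.04 -0.06 -0.38]
```

```bash
g(){ grep -E "pos|for"; }; python3 -m handwheel '[{"xyz":[-0.2,-0.1,-0.45],"angular":[0,0,0]},{"xyz":[-0.15,-0.1,-0.45],"angular":[0,0,0]}]' |g
python3 -c "
from h import *
hold(2); rep([.5484,.2976,.088])"
```

```text
position: [0.5488, 0.2981, 0.0902]
ft_force: [-4.2, -1.1, 16.9]
Fz [16.5 15.3] z [90.1 90.3]
meanF [-3.17 -1.52 15.94] meanP [0.5487 0.2981 0.0902] t 18.67
t 18.67 p [0.5487 0.2981 0.0903] f [-3.66 -1.35 15.34] grip 0.007
jaw ang 110.77 x axis [ 0.01   0.011 -1.   ]
go cm [-0.03 -0.05 -0.23]
```

```bash
g(){ grep -E "pos|for"; }; python3 -m handwheel '[{"xyz":[-0.15,-0.1,-0.5],"angular":[-0.4,0.5,0]},{"xyz":[-0.1,-0.05,-0.44],"angular":[-0.4,0.5,0]}]' |g
python3 -c "
from h import *
hold(2); rep([.5484,.2976,.088])"
```

```text
position: [0.5489, 0.2983, 0.0891]
ft_force: [-5.7, -3.8, 18.8]
Fz [16.9 16.2] z [88.9 88.9]
meanF [-4.76 -3.17 16.54] meanP [0.5489 0.2982 0.0889] t 18.93
t 18.93 p [0.5489 0.2982 0.0889] f [-5.45 -3.03 16.18] grip 0.004
jaw ang 110.76 x axis [-0.001  0.002 -1.   ]
go cm [-0.05 -0.06 -0.09]
```

```bash
g(){ grep -E "pos|for"; }; python3 -m handwheel '[{"xyz":[-0.15,-0.1,-0.46],"angular":[0,0,0]}]' |g
python3 - <<'E'
from ov import *
d=hold(14); rep([.5484,.2976,.088]); overlay(d,"pics/ov8.png")
E
```

```text
position: [0.5488, 0.2981, 0.0883]
ft_force: [-3.6, -2.5, 18.3]
Fz [17.9 17.8 17.1 16.9 17.3 17.8 18.  17.8 18.1 17.1 17.3 18.2 17.2 18. ] z [88.3 88.4 88.5 88.5 88.5 88.5 88.5 88.5 88.5 88.5 88.5 88.4 88.5 88.5]
meanF [-4.59 -2.3  17.61] meanP [0.5488 0.2982 0.0885] t 19.72
t 19.72 p [0.5488 0.2982 0.0885] f [-3.64 -1.67 18.03] grip 0.005
jaw ang 110.76 x axis [ 0.002  0.005 -1.   ]
go cm [-0.04 -0.06 -0.05]
```

View pics/ov8.png

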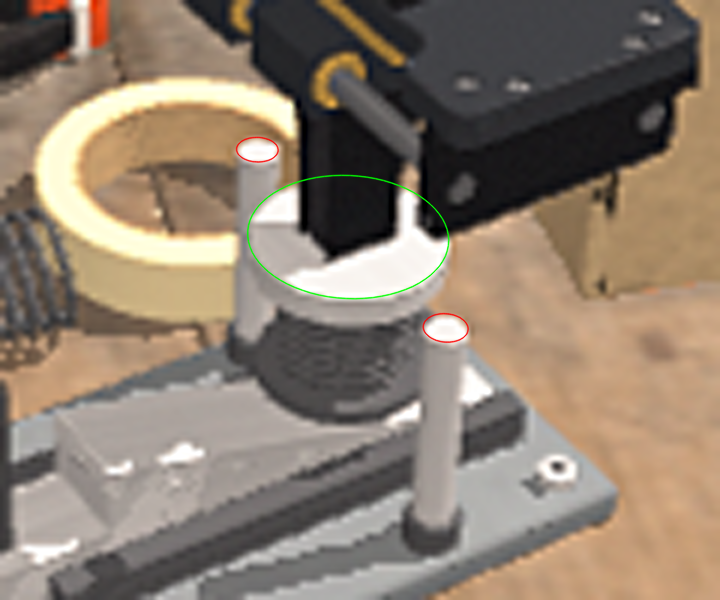

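The platen sits on the ring. The force is 17.6 N at 88.5 mm, so about 18.0 N at 88.0 mm. I'll nudge it to exact level and hold.

```bash
g(){ grep -E "pos|for"; }; python3 -m handwheel '[{"xyz":[-0.1,-0.05,-0.44],"angular":[0,0,0]}]' |g
python3 - <<'E'
from ov import *
d=hold(26); rep([.5484,.2976,.088])
E
```

```text
position: [0.5489, 0.2983, 0.0881]
ft_force: [-6.4, -3.7, 17.2]
Fz [18.5 18.5 17.9 18.2 18.2 18.1 17.7 18.1 17.2 17.4 18.3 17.5 17.5 18.8
 18.  18.1 16.5 17.7 17.6 18.4 18.4 17.8 18.8 17.8 17.9 18.1] z [88.  88.1 88.1 88.1 88.1 88.1 88.1 88.1 88.1 88.1 88.1 88.1 88.1 88.1
 88.1 88.1 88.1 88.1 88.1 88.1 88.1 88.1 88.1 88.1 88.1 88.1]
meanF [-5.16 -2.97 17.95] meanP [0.5489 0.2982 0.0881] t 21.1
t 21.1 p [0.5489 0.2982 0.0881] f [-6.12 -2.33 18.08] grip 0.003
jaw ang 110.75 x axis [ 0.005  0.006 -1.   ]
go cm [-0.05 -0.06 -0.01]
```

17.95 N at 88.1 mm, steady for 1.3 s. Now I let it up and retreat.

```bash
python3 -m handwheel '[{"xyz":[0,0,0.2],"angular":[0,0,0]},{"xyz":[0,0,0.4],"angular":[0,0,0]},{"xyz":[0,0,0.5],"angular":[0,0,0]},{"xyz":[0,0,0.6],"angular":[0,0,0]},{"xyz":[0,0,0.8],"angular":[0,0,0]}]'|grep -E "pos|for"
python3 -m handwheel '[{"xyz":[0,0,1.2],"angular":[0,0,0]},{"xyz":[0,0,2],"angular":[0,0,0]},{"xyz":[0,0,2],"angular":[0,0,0]},{"xyz":[0,0,2],"angular":[0,0,0]},{"xyz":[0,0,0],"angular":[0,0,0]}]'|grep -E "pos|for"
python3 -m handwheel '[{"xyz":[0,0,0],"angular":[0,0,0]},{"xyz":[0,0,0],"angular":[0,0,0]},{"xyz":[0,0,0],"angular":[0,0,0]}]'|grep -E "pos|for"
python3 - <<'E'
from h import *
d=hold(4); cv2.imwrite("pics/side9.png",d["pixels"])
E
```

```text
position: [0.5486, 0.298, 0.1204]
ft_force: [0.3, 0.2, -0.3]
position: [0.5485, 0.2979, 0.1974]
ft_force: [0.9, -0.4, 1.1]
position: [0.5488, 0.2981, 0.198]
ft_force: [-0.6, -0.4, -0.1]
Fz [-0.4  0.2  0.4  0.1] z [197.8 197.6 197.6 197.7]
meanF [0.13 0.35 0.08] meanP [0.5487 0.298  0.1977] t 22.38
```

View pics/side9.png

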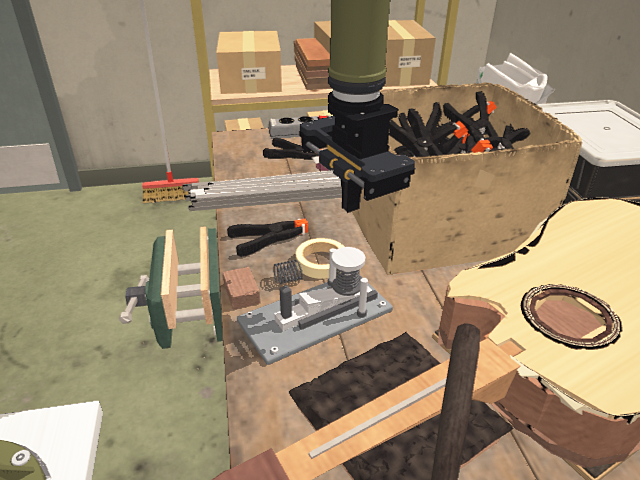

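The gripper is clear above the platen (348,258), the tab now stands at (286,302), and the spare spring, tape, offcut and clamp are where they were. I'm handing the job in.

```bash
python3 -c "
from bench import *
close_job(); s=get_state(); print(s['time'],s['ft_force'])"
```

```text
the job is handed in; nothing more can be done
the job is handed in; nothing more can be done
```

The spring now gives 18 N at the post tops, and the job is handed in with the wedge left as set.

- **First press:** I held the platen at 88.4 mm for over a second and read about 14.4 N, which is about 14.7 N at 88.0 mm.
- **Wedge:** I gripped it by its tab, pushed it in about 16 mm and let go.
- **Second press:** I held 88.5 mm for 0.7 s at 17.6 N, then 88.1 mm for 1.3 s at a mean of 17.95 N. No readjustment was needed. The highest single vertical reading was 18.8 N.
- **Last checks:** An overlay on the side camera picture showed the platen level with the post tops, taken at the 88.5 mm hold. In the final picture the gripper is clear, the force is back to about zero and the loose items look unmoved.

The fingers also pushed sideways on the platen during the hold, by about 6 N, so the press was not purely vertical. The tab travel is the gripper's reading; I did not measure it separately in a picture. The whole job took about 22 s.

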